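# Take a reading at the measuring machine's console

## Robot

A 6-joint arm with a two-finger parallel gripper is mounted at the origin on the work surface. World frame = base frame: x ahead of the robot, y to its left, z up, the work surface at z = 0. Lengths are in m, angles in rad, forces in N, time in s.
With the tool pointing down it reaches from about 0.4 to 0.925 m from the base axis. Payload 12.5 kg.
Tool frame: the origin (TCP) lies midway between the tips of the shut fingers; the grasp point (between the pads) lies 19 mm behind it; z points along the fingers, y is the direction in which the jaws open and shut (so a half turn about z gives the same grasp; the last joint's range is limited). The gripper opens to 95 mm and grips with 3 to 60 N. Pads are 20 mm wide; open, the fingers measure 119 mm over their backs; the gripper's body (75 mm by 180 mm) begins 59 mm behind the grasp point.
Start: joints at [-1.261, 0.491, 1.559, -0, 1.092, -0.106], TCP at [0.252, -0.572, 0.179] pointing down, gripper open.
Joint ranges: [-3.1, 3.1], [-0.84, 2.19], [0.05, 2.79], [-1.13, 4.28], [0.06, 2.93], [-2.69, 2.69]. Speed limits (rad/s): [2.22, 2.22, 2.79, 3.14, 3.14, 3.14].

## Interface

Orientations are given as a rotation vector (axis times angle).
In Python, from workcell import r gives the robot as it stands.
- The arm moves only by the tool drive_tool, never from a script. Its arguments are lists of equal length, an entry for each row: "offset": the shift along the tool's x, y, z in units of 40 mm (1.0 is 40 mm), a list of three; "twist": the turn, a rotation vector about the tool's x, y, z in degrees, a list of three. A call has 1 to 10 rows; each row shifts and turns the pose as measured when the row begins, along the tool's axes as they then stand; what a row does not reach is not made up. A row lasts 1/10 s, in which the tool goes at most 50 mm and 8.59 degrees, less where a joint would pass 70% of its speed; a pose out of reach is approached as far as the arm can. A call is refused whole if a number of a shift passes 1 or a number of a turn 8.59, either way. A call with a gripper value outside its range is refused whole. "jaw" is the closure, from 0 (fully open) to 1 (shut), set as the call begins (left out, the last holds). The fingers move at their own pace and stop on an object; "newtons" is the grip in N (left out, the last holds). Time passes only in rows, so rows that do not move let the fingers close. It gives the time, the measured TCP pose, the force and the opening at its end, in the units of the state.
- r.get_state(): the state, without advancing time (a new reading comes with each control period).
- r.capture(name): name is "scene" or "top" or "wrist"; returns a dict with "img" (420x560x3 uint8, red, green, blue), "fx", "fy", "cx", "cy" (pixels), "xyz" and "rotation" of the camera in the world. Camera axes: x right, y up, looking along -z (the intrinsics and any distortion apply to the point x, -y, -z); pixel columns grow to the right and rows downward; lengths in m; the calibration is good to about 2 mm. A picture is of the moment at which its call begins. There is no depth.
- r.sign_off(): hands the job in, once; it reports no verdict.
Trained networks look in a picture, given as the dict that the camera call returned (one of the last four; its "shot" number tells which), for a name from the list of things; names that differ only in an ending like _2 or _b are one class to them, and where a whole thing is asked for, a point or a joint stands for the part that bears it (a point fixed in the world has none). Each returns a list of dicts, best first, with "confidence" (0 to 1); they miss things now and then, are a little off and sometimes report something else, mostly with a low value. They report only what shows in the picture. A call takes as long as a camera call.
- r.search_frame(picture, label): "xyz" ([x, y, z] in m, in world coordinates, good to about 4 mm: the middle of the surface that is visible of it).
- r.trace(picture, label): "mask" (420x560 bool, what is visible of it).
- r.mark_of(picture, label): "xyz" ([x, y, z] in m, in world coordinates, good to about 4 mm: a listed point, or the origin of a listed thing).
The state is a dict: "time_s": time; "joint_positions": joint angles; "joint_vel": joint speeds; "joint_efforts": joint torques, N m; "tool_pos": TCP position; "orientation": TCP orientation; "contact_force": force on the tool from outside, world axes, zero at the start; "ft_torque": the same for the moment, N m; "gripper_width": finger opening in m.
Only numpy, scipy, OpenCV 4.12 (cv2) and the standard library are available. Lean on these libraries where they do the work, as an engineer would, in place of code of your own. Each camera call takes 0.05 s, during which the arm holds its last target. There are 200 camera calls.

## Task

At the console of the video measuring machine, switch the lamp on by pushing the ridged end of the rocker fully down, then push the round key all the way in (it stays in), and then press the long bar key fully down, keep it down for about half a second, and let it come back up, in that order. It is all done by pushing; nothing is to be picked up. Leave the square key unpressed and the turned bush, lens, tape roll and mouse where they are.

Things in the scene. Friction and masses are not known exactly. Their poses are not given: they have to be found in the camera images.
- console: Fixed black box, 190 (x) by 340 (y) by 45 mm high; origin at the centre of its underside, on the table. On its flat deck, 45 mm up, four controls of the same white plastic stand in a row along its y axis, at console x = -30 mm, y = -112.5, -37.5, 37.5, 112.5 mm; which is where changes. All share the console's yaw. Its +x is the side away from the robot.
- rocker_ridge (a point): Top middle of the ridge on the lamp rocker's ON end: push here, straight down. The rocker is a 50 (console x) by 30 mm plate tilting about an axle along console y; only its ON end (console +x) has a ridge: 5 mm wide, 26 mm long, 4 mm high, 18 mm from the axle. The ridge top is about 27 mm above the deck when off (the high end), 20 mm when on. Bezel 66 by 44 mm, 12 mm high.
- rocker (a joint): Rocker tilt, rad: 0 to 0.08 at the start (off), 0.4 fully on (end stop). No spring: it stays where it is left. About 3.5 N on the ridge moves it.
- round_key_top (a point): Centre of the top of the round key, diameter 32 mm, in a round bezel of diameter 48 mm, 10 mm high. Its top stands 22 mm above the deck when out, 15 mm when in.
- round_key (a joint): Travel of the round key, m, straight down: 0 to 0.001 at the start (out), 0.007 fully in (end stop). No spring: it stays where it is left. About 3 N moves it.
- bar_key_top (a point): Centre of the top of the long bar key, 60 (console x) by 22 mm (console y), in a bezel 72 by 34 mm, 10 mm high. Its top stands 22 mm above the deck when up, 16 mm when fully down.
- bar_key (a joint): Travel of the bar key, m, straight down: 0 up, 0.006 fully down (end stop). Sprung: starts to move at 1.5 N, fully down at 5 N, comes back up by itself.
- square_key_top (a point): Centre of the top of the square key, 30 by 30 mm, 22 mm above the deck, in a bezel 42 by 42 mm, 10 mm high. Not to be pressed.
- square_key (a joint): Travel of the square key, m: 0 up, 0.006 down; sprung like the bar key. Not to be pressed.
- bush: Loose turned steel bush standing on the deck's far strip (about 68 mm to +x of the console's middle), diameter 32 and 20 mm, 30 mm high; origin at the centre of its underside. Leave alone.
- lens: Loose dark lens barrel standing on the table on the robot's side of the console, diameter 42 mm, 50 mm high; origin at the centre of its underside. Leave alone.
- tape: Loose white tape roll lying flat on the table beyond the console, diameter 90 mm, 35 mm high; origin at the centre of its underside. Leave alone.
- mouse: Loose black computer mouse on the table beyond the console, 100 by 58 by 32 mm; origin at the centre of its underside. Leave alone.

How it is judged:
By the outcome, as a careful person would: the job done as asked, in the order asked, and still so for the second after the job is handed in, with the robot touching nothing.
It also fails if it takes over 45 s, if anything falls off the work surface, if the arm or the gripper's body presses on something with over 40 N, if the wrist force passes 120 N, or if a joint passes its speed limit or range.

## Working session

There is one attempt and no reset: what is moved stays moved. The work goes in short steps, Python scripts to look and compute and a tool call to move; the robot and the scene stay as the last step left them, time stands still between calls to the robot, and variables do not carry over. Pictures are saved under pics/ and viewed, about 8 in all and at most 12, crops included, and the job is handed in when it is done.

Besides the shell and the picture viewer there is one more tool, called after "Call:" as name(argument=value, ...), one argument or row to a line, values as JSON. drive_tool: Moves the arm, as the interface text tells. Its arguments: {"type":"object","properties":{"offset":{"type":"array"},"twist":{"type":"array"},"jaw":{"type":"number"},"newtons":{"type":"number"}},"required":["offset","twist"]}

```bash
mkdir -p pics
cat > h.py <<'E'
from workcell import r
import numpy as np, cv2
from scipy.spatial.transform import Rotation as R
def save(p,n): cv2.imwrite('pics/'+n,cv2.cvtColor(p['img'],cv2.COLOR_RGB2BGR))
def look(p,names):
    for n in names:
        for d in r.mark_of(p,n)[:2]: print(n,np.round(d['xyz'],4),round(d['confidence'],2))
def ray(p,u,v,z):
    Rm=np.array(p['rotation']); Rm=R.from_rotvec(Rm).as_matrix() if Rm.shape==(3,) else Rm
    d=Rm@np.array([(u-p['cx'])/p['fx'],-(v-p['cy'])/p['fy'],-1]); o=np.array(p['xyz'])
    return o+d*(z-o[2])/d[2]
P=['rocker_ridge','round_key_top','bar_key_top','square_key_top','console','bush','lens']
E
python3 - <<'E'
from h import *
for c in ('top','scene'):
    p=r.capture(c); print(c,p['xyz'],p['rotation'],p['fx'],[k for k in p]); save(p,c+'1.png'); look(p,P)
s=r.get_state(); print(s)
E
```

```text
top [0.51112143 0.04376784 1.15479531] [ 0.06921104 -0.08193122 -1.56679814] 525.9515117025093 ['img', 'fx', 'fy', 'cx', 'cy', 'xyz', 'rotation', 'shot']
rocker_ridge [ 0.5341 -0.0717  0.0721] 0.68
rocker_ridge [ 0.377   0.1558 -0.0017] 0.44
round_key_top [ 0.5067 -0.0013  0.066 ] 0.65
bar_key_top [0.4943 0.1496 0.0684] 0.77
square_key_top [0.4952 0.0755 0.0645] 0.74
console [0.5281 0.0425 0.001 ] 0.76
bush [0.5928 0.1067 0.0456] 0.76
lens [0.3765 0.1522 0.0004] 0.69
scene [ 0.90291569 -0.2600164   0.61760204] [0.61961815 0.26103083 0.74110818] 397.20087650080757 ['img', 'fx', 'fy', 'cx', 'cy', 'xyz', 'rotation', 'shot']
rocker_ridge [ 0.7078 -0.0049 -0.0028] 0.73
rocker_ridge [ 0.5321 -0.0693  0.0699] 0.58
round_key_top [5.113e-01 1.000e-04 6.470e-02] 0.8
round_key_top [ 0.5329 -0.0659  0.0684] 0.46
bar_key_top [0.4896 0.1487 0.0659] 0.82
bar_key_top [0.4992 0.0766 0.0689] 0.48
square_key_top [0.5003 0.0765 0.0664] 0.75
console [0.5311 0.0417 0.0056] 0.84
bush [0.597  0.1052 0.0461] 0.57
lens [ 0.3765  0.1592 -0.0004] 0.58
{'time_s': 0.8, 'joint_positions': array([-1.26060857e+00,  4.90895675e-01,  1.55891568e+00,  9.63279697e-06,
        1.09166738e+00, -1.05609524e-01]), 'joint_vel': array([-0.00040813, -0.00093941,  0.00025222,  0.00033484,  0.0013142 ,
        0.00174126]), 'joint_efforts': array([-2.93776364e-03, -6.12432432e+01, -2.58423936e+01,  6.93359761e-02,
        4.45384823e-02, -1.12993629e-05]), 'tool_pos': array([ 0.25247433, -0.57176046,  0.17945823]), 'orientation': array([3.07383554e+00, 6.48408024e-01, 3.16282514e-05]), 'contact_force': array([ 0.32220379, -0.14358974,  0.56000416]), 'ft_torque': array([-0.00063293,  0.00535364,  0.00581321]), 'gripper_width': 0.09506396169190227}
```

Run:
```python
import cv2
a=cv2.imread('pics/top1.png');b=cv2.imread('pics/scene1.png')
cv2.imwrite('pics/t2.png',cv2.resize(a,(784,588)))
```

```text
(no output)
```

View pics/top1.png

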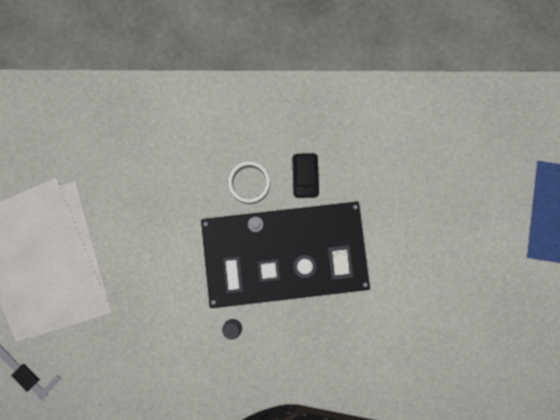

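View pics/scene1.png

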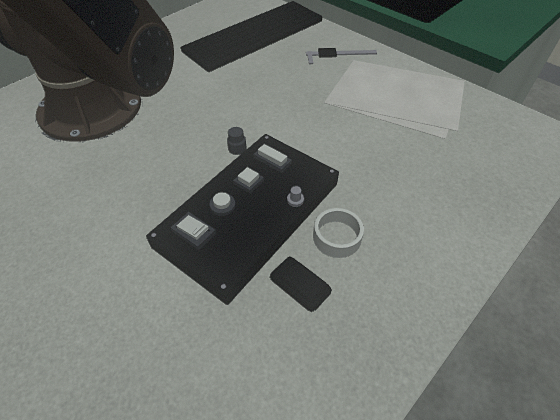

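The top picture shows the console with, from left to right, the bar (232,274), square (268,270), round (305,266) and rocker (341,262). The bush is at (256,224), the lens at (232,328), and the tape and mouse are beyond the console. The scene view agrees. The networks' extra rocker_ridge hits at x 0.377 and 0.708 are false: they fall on the lens and the mouse.

```bash
cat >> h.py <<'E'
def fit(obs): # obs: list of (console xy, world xy) -> yaw, origin
    a=np.array([o[0] for o in obs]);b=np.array([o[1] for o in obs]); A=a-a.mean(0);B=b-b.mean(0)
    w=np.arctan2((A[:,0]*B[:,1]-A[:,1]*B[:,0]).sum(),(A*B).sum()); c,s=np.cos(w),np.sin(w); M=np.array([[c,-s],[s,c]])
    o=b.mean(0)-M@a.mean(0); print('yaw',np.degrees(w),'o',o,'res mm',np.round(1e3*(b-(a@M.T+o)),1).tolist()); return w,o,M
L={'rocker_ridge':(-.012,-.1125),'round_key_top':(-.03,-.0375),'square_key_top':(-.03,.0375),'bar_key_top':(-.03,.1125)}
def go(t,yaw=None): # remaining move in tool axes/units
    s=r.get_state(); T=R.from_rotvec(s['orientation'])
    print('t',round(s['time_s'],2),'tcp',np.round(s['tool_pos'],4),'F',np.round(s['contact_force'],1),'w',round(s['gripper_width'],4))
    print('offset',np.round(T.inv().apply(np.array(t)-s['tool_pos'])/.04,3),'dist',np.linalg.norm(np.array(t)-s['tool_pos']))
    if yaw is not None:
        G=R.from_euler('z',yaw)*R.from_euler('x',np.pi); print('twist',np.round(np.degrees((T.inv()*G).as_rotvec()),2))
E
python3 - <<'E'
from h import *
obs=[(L['rocker_ridge'],(.5331,-.0705)),(L['round_key_top'],(.509,-.0006)),(L['square_key_top'],(.4977,.076)),(L['bar_key_top'],(.492,.1492)),((0,0),(.5296,.0421))]
w,o,M=fit(obs)
for k in L: print(k,M@L[k]+o)
t=M@L['rocker_ridge']+o
go([t[0],t[1],.14],w)
E
```

```text
yaw 6.326659655449485 o [0.53255576 0.04148801] res mm [[0.1, 1.1], [2.1, -1.5], [-0.9, 0.5], [1.7, -0.8], [-3.0, 0.6]]
rocker_ridge [ 0.53302598 -0.0716492 ]
round_key_top [0.50687085 0.00091049]
square_key_top [0.49860609 0.07545373]
bar_key_top [0.49034133 0.14999696]
t 0.8 tcp [ 0.2525 -0.5718  0.1795] F [ 0.3 -0.1  0.6] w 0.0951
offset [11.466 -8.605  0.985] dist 0.5747846972900795
twist [ 1.00e-02 -0.00e+00  1.75e+01]
```

Call:
drive_tool(
  offset=[
    [0.8,-0.6,0],
    [0.8,-0.6,0],
    [0.8,-0.6,0],
    [0.8,-0.6,0],
    [0.8,-0.6,0],
    [0.8,-0.6,0],
    [0.8,-0.6,0],
    [0.8,-0.6,0],
    [0.8,-0.6,0],
    [0.8,-0.6,0],
  ],
  twist=[
    [0,0,0],
    [0,0,0],
    [0,0,0],
    [0,0,0],
    [0,0,0],
    [0,0,0],
    [0,0,0],
    [0,0,0],
    [0,0,0],
    [0,0,0],
  ],
  jaw=1,
  newtons=20,
)

```text
time_s: 1.8
tool_pos: [0.4532, -0.2146, 0.1792]
orientation: [3.073, 0.636, 0.002]
contact_force: [0.3, 0.1, 0.1]
gripper_width: 0.0202
```

Run:
```python
from h import *
go([.533,-.0716,.15],np.radians(6.3))
```

```text
t 1.8 tcp [ 0.4532 -0.2146  0.1792] F [0.3 0.1 0.1] w 0.0202
offset [ 3.249 -2.494  0.725] dist 0.16637903052513522
twist [ 0.18 -0.07 17.07]
```

Call:
drive_tool(
  offset=[
    [0.75,-0.6,0],
    [0.75,-0.6,0],
    [0.75,-0.6,0],
    [0.75,-0.6,0],
    [0,0,0],
    [0,0,0],
    [0,0,0],
  ],
  twist=[
    [0,0,0],
    [0,0,0],
    [0,0,0],
    [0,0,0],
    [0,0,8.5],
    [0,0,8.5],
    [0,0,0],
  ],
)

```text
time_s: 2.5
tool_pos: [0.5299, -0.0675, 0.1799]
orientation: [3.134, 0.171, 0.007]
contact_force: [0.0, -0.5, 0.1]
gripper_width: 0.0005
```

Run:
```python
from h import *
go([.533,-.0716,.13],np.radians(6.3))
p=r.capture('wrist'); save(p,'w1.png'); print(p['xyz'],p['rotation']); look(p,P)
```

```text
t 2.5 tcp [ 0.5299 -0.0675  0.1799] F [ 0.  -0.5  0.1] w 0.0005
offset [0.06  0.107 1.247] dist 0.05011935102759555
twist [ 0.21 -0.25 -0.07]
[ 0.61010104 -0.05826041  0.38625907] [-0.23729663  0.20761006 -1.45122424]
rocker_ridge [ 0.5339 -0.0716  0.0718] 0.69
round_key_top [5.086e-01 2.000e-04 6.900e-02] 0.72
bar_key_top [0.4911 0.1518 0.0695] 0.64
square_key_top [0.4967 0.0751 0.0646] 0.94
console [ 0.5329  0.042  -0.0022] 0.94
bush [0.593  0.1052 0.0437] 0.64
lens [0.3696 0.1549 0.0027] 0.91
```

View pics/w1.png

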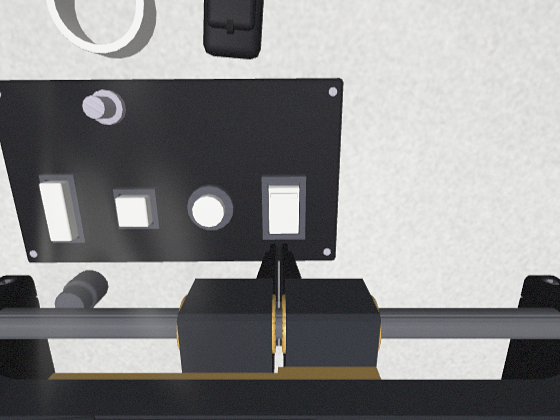

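The wrist view shows the rocker at (284,208) with its ridge at the upper (far, ON) end near row 188, and the round key at (208,210). The network points agree with my fit to about 2 mm. Next I descend above the ridge.

Call:
drive_tool(
  offset=[
    [0.1,0.1,0.8],
    [0,0,0.8],
    [0,0,0.6],
    [0,0,0.1],
    [0,0,0],
  ],
  twist=[
    [0.2,-0.2,0],
    [0,0,0],
    [0,0,0],
    [0,0,0],
    [0,0,0],
  ],
)

```text
time_s: 3.4
tool_pos: [0.5356, -0.0733, 0.0867]
orientation: [3.135, 0.178, 0.007]
contact_force: [0.2, -0.4, 0.3]
gripper_width: 0.0006
```

Run:
```python
from h import *
go([.534,-.0716,.065],np.radians(6.3))
```

```text
t 3.4 tcp [ 0.5356 -0.0733  0.0867] F [ 0.2 -0.4  0.3] w 0.0006
offset [-0.038 -0.047  0.544] dist 0.021872907455688838
twist [ 0.08 -0.24  0.2 ]
```

Call:
drive_tool(
  offset=[
    [0,-0.03,0.2],
    [0,0,0.1],
    [0,0,0.06],
    [0,0,0.06],
    [0,0,0.06],
  ],
  twist=[
    [0,0,0],
    [0,0,0],
    [0,0,0],
    [0,0,0],
    [0,0,0],
  ],
)

```text
time_s: 3.9
tool_pos: [0.5374, -0.0724, 0.0698]
orientation: [3.133, 0.179, 0.015]
contact_force: [0.0, -0.0, -0.4]
gripper_width: 0.0003
```

Call:
drive_tool(
  offset=[
    [-0.05,0,0.06],
    [-0.04,0,0.06],
    [0,0,0.06],
  ],
  twist=[
    [0,-0.5,0],
    [0,0,0],
    [0,0,0],
  ],
)

```text
time_s: 4.2
tool_pos: [0.5337, -0.0729, 0.0623]
orientation: [3.133, 0.179, 0.001]
contact_force: [-0.3, 1.0, -0.3]
gripper_width: 0.0003
```

Run:
```python
from h import *
go([.534,-.0716,.065],np.radians(6.3))
p=r.capture('scene'); save(p,'s2.png'); look(p,P[:1])
w=r.capture('wrist'); 
a=p['img'][150:290,120:280]; b=w['img'][150:300,180:340]
a=cv2.resize(a,(400,350));b=cv2.resize(b,(400,350)); cv2.imwrite('pics/c2.png',np.hstack([a,b])[:,:,::-1])
```

```text
t 4.2 tcp [ 0.5337 -0.0729  0.0623] F [-0.3  1.  -0.3] w 0.0003
offset [ 0.011 -0.031 -0.067] dist 0.0029926635107673455
twist [ 0.21 -0.04  0.24]
rocker_ridge [ 0.5317 -0.0707  0.0689] 0.97
rocker_ridge [ 6.862e-01  1.197e-01 -5.000e-04] 0.18
```

View pics/c2.png

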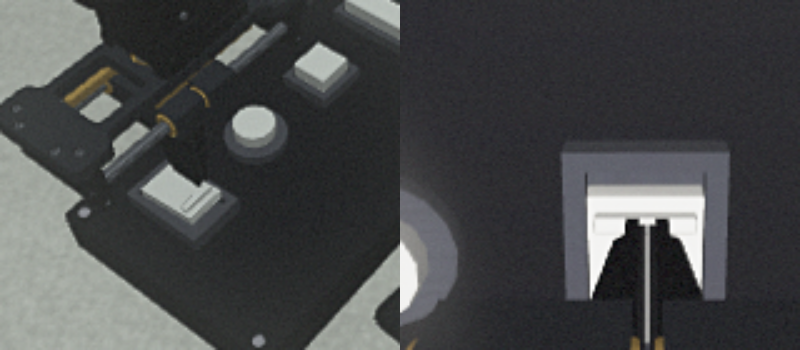

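Run:
```python
from h import *
def proj(p,X):
    q=R.from_rotvec(p['rotation']).inv().apply(np.array(X)-p['xyz']); return p['cx']-p['fx']*q[0]/q[2], p['cy']+p['fy']*q[1]/q[2]
p=r.capture('wrist'); t=r.get_state()['tool_pos']
print(np.round(t,4),proj(p,t),proj(p,t+[.01,0,0]),p['fx'],p['xyz'],p['cx'],p['cy'])
for z in(.062,.065,.072): print(z,ray(p,180+646/2.5,150+222/2.333,z))
look(p,P[:2])
im=p['img'][195:285,240:310]; cv2.imwrite('pics/c3.png',cv2.resize(im,(560,720//1*1))[:600,:,::-1])
```

```text
[ 0.534  -0.0729  0.0625] (np.float64(278.0090462660327), np.float64(238.7432897978055)) (np.float64(279.7755473110395), np.float64(224.36077682738104)) 337.8396172022018 [ 0.61477815 -0.06318019  0.26843799] 278.44006868459746 210.12575673553124
0.062 [ 0.54121781 -0.17860674  0.062     ]
0.065 [ 0.5422868  -0.17692934  0.065     ]
0.072 [ 0.54478112 -0.1730154   0.072     ]
rocker_ridge [ 0.5341 -0.0745  0.0705] 0.87
round_key_top [5.08e-01 2.00e-04 6.68e-02] 0.57
```

View pics/c3.png

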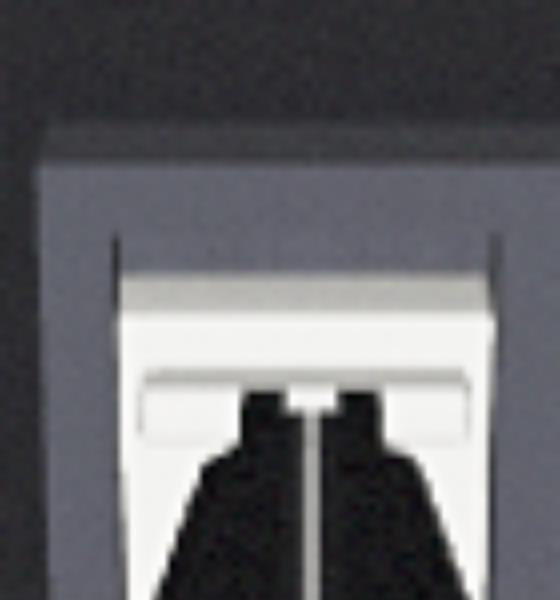

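Run:
```python
from h import *
def proj(p,X):
    q=R.from_rotvec(p['rotation']).inv().apply(np.array(X)-p['xyz']); return np.round([p['cx']-p['fx']*q[0]/q[2], p['cy']-p['fy']*q[1]/q[2]],1)
for c,d in(('scene',(160,175,250,265)),('wrist',(240,195,310,285))):
    p=r.capture(c); t=r.get_state()['tool_pos']
    print(c,proj(p,t),proj(p,t+[0,0,.01]),proj(p,t+[.01,0,0]),'ridge fit off/on',proj(p,[.533,-.0716,.072]),proj(p,[.533,-.0716,.065]))
    look(p,P[:1])
    x0,y0,x1,y1=d
    im=cv2.resize(p['img'][y0:y1,x0:x1],None,fx=5,fy=5,interpolation=cv2.INTER_CUBIC)
    cv2.drawMarker(im,tuple(int(v) for v in 5*(proj(p,t)-[x0,y0])),(255,0,0),0,15); cv2.imwrite(f'pics/d_{c}.png',im[:,:,::-1])
a=cv2.imread('pics/d_scene.png');b=cv2.imread('pics/d_wrist.png');cv2.imwrite('pics/d.png',np.hstack([a[:450],b[:450]]))
```

```text
scene [199.2 198.3] [198.3 201.7] [203.  194.9] ridge fit off/on [198.6 202.3] [199.3 199.9]
rocker_ridge [ 0.5331 -0.0709  0.0703] 0.82
rocker_ridge [ 6.876e-01  1.198e-01 -5.000e-04] 0.65
wrist [278.  181.4] [278.  175.5] [279.7 195.8] ridge fit off/on [275.7 174.7] [275.8 178.9]
rocker_ridge [ 0.5317 -0.0729  0.0733] 0.96
```

View pics/d.png

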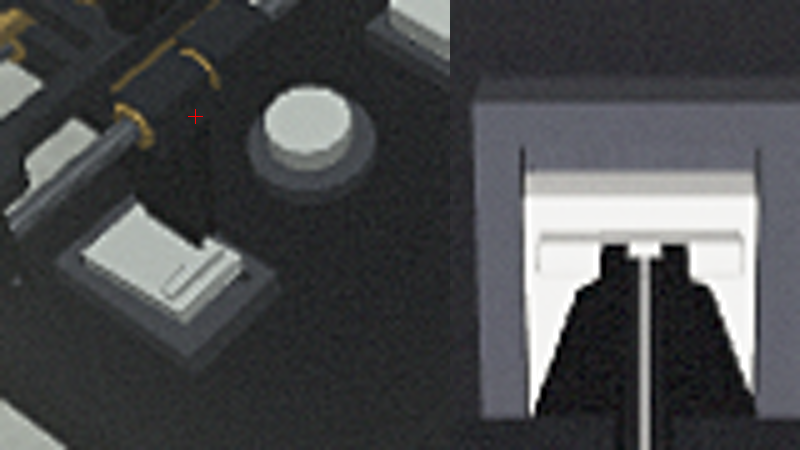

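```bash
cat >> h.py <<'E'
def proj(p,X):
    q=R.from_rotvec(p['rotation']).inv().apply(np.array(X)-p['xyz']); return np.round([p['cx']-p['fx']*q[0]/q[2], p['cy']+p['fy']*q[1]/q[2]],1)
E
python3 - <<'E'
from h import *
for c,ti,ri in(('scene',(200,223),(201,229)),('wrist',(279,244),(278,246))):
    p=r.capture(c); t=r.get_state()['tool_pos']
    print(c,p['cx'],p['cy'],proj(p,t),proj(p,t+[0,0,.01]),proj(p,t+[.01,0,0]),'ridge fit off/on',proj(p,[.533,-.0716,.072]),proj(p,[.533,-.0716,.065]))
    for z in (.06,.065,.07,.08): print(z,'tip',ray(p,*ti,z)[:2],'ridge',ray(p,*ri,z)[:2])
E
```

```text
scene 274.6217910960286 215.35675247725666 [199.2 232.4] [198.3 229. ] [203.  235.8] ridge fit off/on [198.6 228.5] [199.3 230.8]
0.06 tip [ 0.51744873 -0.05829582] ridge [ 0.52877471 -0.06531189]
0.065 tip [ 0.5209052  -0.06010464] ridge [ 0.53212962 -0.0670578 ]
0.07 tip [ 0.52436167 -0.06191346] ridge [ 0.53548453 -0.06880371]
0.08 tip [ 0.53127461 -0.06553111] ridge [ 0.54219435 -0.07229552]
wrist 278.44006868459746 210.12575673553124 [278.  238.8] [278.  244.7] [279.8 224.4] ridge fit off/on [275.7 245.6] [275.8 241.4]
0.06 tip [ 0.5293683  -0.07414493] ridge [ 0.52786851 -0.07364762]
0.065 tip [ 0.53141519 -0.07388183] ridge [ 0.52995133 -0.07339643]
0.07 tip [ 0.53346209 -0.07361872] ridge [ 0.53203416 -0.07314523]
0.08 tip [ 0.53755587 -0.0730925 ] ridge [ 0.53619981 -0.07264285]
```

Comparing pixels: the ridge is still up, matching its off height. The visible fingertip appears some 15–25 mm higher than the reported TCP, which fits the zero force. I'll carry on down in small steps and watch the force.

Call:
drive_tool(
  offset=[
    [0,0,0.06],
    [0,0,0.06],
    [0,0,0.06],
  ],
  twist=[
    [0,0,0],
    [0,0,0],
    [0,0,0],
  ],
)

```text
time_s: 5.1
tool_pos: [0.5341, -0.073, 0.0551]
orientation: [3.133, 0.179, 0.003]
contact_force: [0.3, 0.3, 0.1]
gripper_width: 0.0003
```

Call:
drive_tool(
  offset=[
    [0,0,0.06],
    [0,0,0.06],
  ],
  twist=[
    [0,0,0],
    [0,0,0],
  ],
)

```text
time_s: 5.3
tool_pos: [0.534, -0.073, 0.0497]
orientation: [3.133, 0.179, 0.002]
contact_force: [0.8, -0.3, 1.1]
gripper_width: 0.0005
```

Run:
```python
from h import *
s=r.get_state(); t=s['tool_pos']; print(t,s['contact_force'])
p=r.capture('scene'); look(p,P[:1]); a=p['img'][185:255,150:230]; print(proj(p,t))
w=r.capture('wrist'); print(proj(w,t)); b=w['img'][200:270,235:315]
cv2.imwrite('pics/e.png',cv2.resize(np.hstack([a,b]),(800,350),interpolation=cv2.INTER_CUBIC)[:,:,::-1])
```

```text
[ 0.53404741 -0.07296891  0.04971447] [ 0.77111768 -0.34066916  1.07868467]
rocker_ridge [ 0.5335 -0.0682  0.0715] 0.69
[200.4 236.8]
[278.  238.7]
```

View pics/e.png

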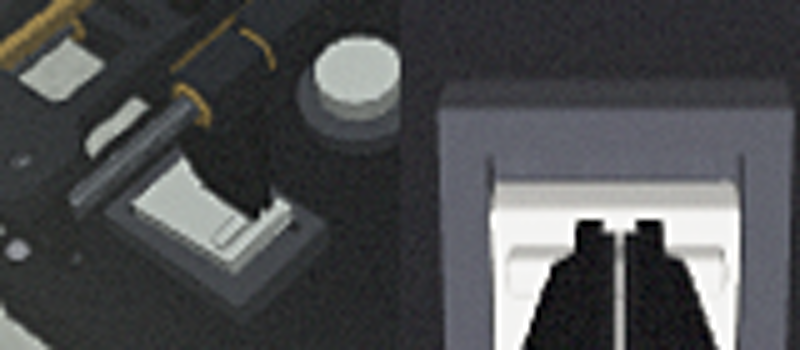

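Call:
drive_tool(
  offset=[
    [0,0,0.06],
    [0,0,0.06],
  ],
  twist=[
    [0,0,0],
    [0,0,0],
  ],
)

```text
time_s: 5.65
tool_pos: [0.5342, -0.073, 0.045]
orientation: [3.133, 0.179, 0.003]
contact_force: [-0.5, -0.0, -0.2]
gripper_width: 0.0007
```

Call:
drive_tool(
  offset=[
    [0,0,0.06],
    [0,0,0.06],
  ],
  twist=[
    [0,0,0],
    [0,0,0],
  ],
)

```text
time_s: 5.85
tool_pos: [0.5342, -0.0731, 0.0398]
orientation: [3.132, 0.179, 0.003]
contact_force: [1.5, 0.4, -0.4]
gripper_width: 0.0007
```

```bash
cat > lk.py <<'E'
from h import *
import sys
s=r.get_state(); t=s['tool_pos']; print(t,s['contact_force'])
p=r.capture('scene'); look(p,P[:1]); a=p['img'][185:255,150:230]; print(proj(p,t))
w=r.capture('wrist'); look(w,P[:1]); b=w['img'][200:270,235:315]
cv2.imwrite('pics/'+sys.argv[1],cv2.resize(np.hstack([a,b]),(800,350),interpolation=cv2.INTER_CUBIC)[:,:,::-1])
E
python3 lk.py f.png
```

```text
[ 0.53424332 -0.07306367  0.0398265 ] [ 1.48636413  0.36971886 -0.40480398]
rocker_ridge [ 0.5339 -0.0685  0.069 ] 0.78
[201.3 240. ]
rocker_ridge [ 0.534  -0.0716  0.07  ] 0.66
```

View pics/f.png

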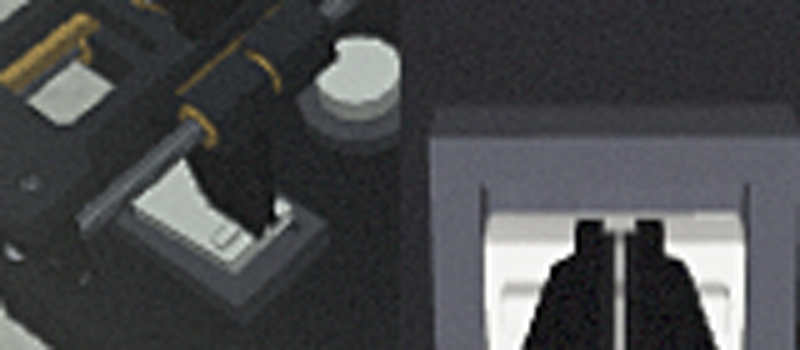

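Call:
drive_tool(
  offset=[
    [0,0,0.06],
  ],
  twist=[
    [0,0,0],
  ],
)

```text
time_s: 6.15
tool_pos: [0.5345, -0.0731, 0.0378]
orientation: [3.132, 0.179, 0.004]
contact_force: [-0.0, 0.4, -0.8]
gripper_width: 0.0005
```

Call:
drive_tool(
  offset=[
    [0,0,0.06],
  ],
  twist=[
    [0,0,0],
  ],
)

```text
time_s: 6.25
tool_pos: [0.535, -0.0732, 0.0356]
orientation: [3.132, 0.179, 0.006]
contact_force: [4.3, 2.9, 5.5]
gripper_width: 0.0006
```

Call:
drive_tool(
  offset=[
    [0,0,0.06],
  ],
  twist=[
    [0,0,0],
  ],
)

```text
time_s: 6.35
tool_pos: [0.5361, -0.0731, 0.0336]
orientation: [3.132, 0.178, 0.01]
contact_force: [2.4, 2.3, 6.3]
gripper_width: 0.0006
```

Call:
drive_tool(
  offset=[
    [-0.03,0,0.07],
  ],
  twist=[
    [0,-0.4,0],
  ],
)

```text
time_s: 6.45
tool_pos: [0.5364, -0.0733, 0.0314]
orientation: [3.131, 0.178, 0.004]
contact_force: [4.3, 2.2, 6.3]
gripper_width: 0.0003
```

Call:
drive_tool(
  offset=[
    [0,0,0.07],
  ],
  twist=[
    [0,0,0],
  ],
)

```text
time_s: 6.55
tool_pos: [0.5371, -0.0732, 0.0296]
orientation: [3.13, 0.178, 0.007]
contact_force: [-10.5, 2.0, 40.4]
gripper_width: 0.0004
```

Call:
drive_tool(
  offset=[
    [0,0,0.07],
  ],
  twist=[
    [0,0,0],
  ],
)

```text
time_s: 6.65
tool_pos: [0.5373, -0.0732, 0.0292]
orientation: [3.13, 0.178, 0.009]
contact_force: [-16.1, 2.8, 57.0]
gripper_width: 0.0005
```

Contact came at a reading of 0.037 and a hard stop at 0.0295, so the travel was 7 mm, as expected. The tip is therefore about 35 mm above the reported TCP. Lifting and checking.

Call:
drive_tool(
  offset=[
    [0,0,-0.3],
    [0,0,-0.7],
    [0,0,0],
  ],
  twist=[
    [0,-0.4,0],
    [0,0,0],
    [0,0,0],
  ],
)

```text
time_s: 6.95
tool_pos: [0.5372, -0.0729, 0.071]
orientation: [3.129, 0.178, -0.002]
contact_force: [0.5, -0.6, -0.1]
gripper_width: 0.0006
```

```bash
python3 lk.py g.png
python3 - <<'E'
from h import *
w=r.capture('wrist'); look(w,P[1:4])
go([.507,.0005,.045],np.radians(6.3))
E
```

```text
[ 0.53723117 -0.07291357  0.07097811] [ 0.4991467  -0.63936733 -0.13909947]
rocker_ridge [ 0.534  -0.0678  0.0624] 0.68
[199.7 230.7]
rocker_ridge [ 0.5356 -0.074   0.0659] 0.95
round_key_top [ 0.5089 -0.0023  0.0679] 0.58
square_key_top [0.4955 0.0731 0.0643] 0.75
square_key_top [0.5949 0.1036 0.044 ] 0.53
t 7.35 tcp [ 0.5356 -0.0726  0.0677] F [-0.3 -0.5  0.3] w 0.0008
offset [-0.498 -1.899  0.562] dist 0.08170062062894899
twist [0.3  0.4  0.22]
```

View pics/g.png

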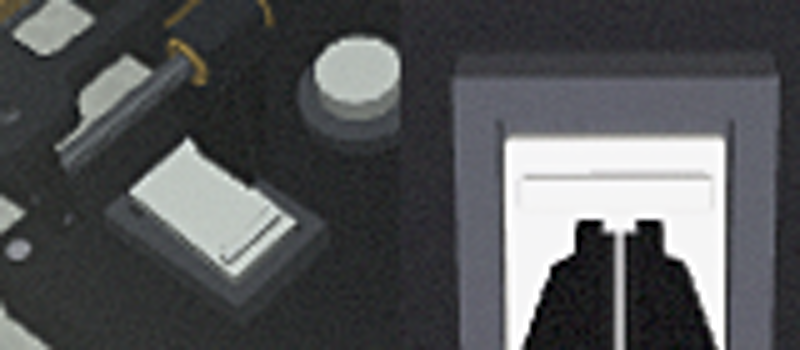

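The picture shows the ON end lowered (ridge at about 0.065) and the OFF end raised, so the rocker is on. Next, the round key.

Call:
drive_tool(
  offset=[
    [-0.25,-0.95,0],
    [-0.25,-0.95,0],
    [0,0,0.4],
    [0,0,0],
  ],
  twist=[
    [0.3,0.4,0],
    [0,0,0],
    [0,0,0],
    [0,0,0],
  ],
)

```text
time_s: 7.75
tool_pos: [0.506, 0.0025, 0.0499]
orientation: [-3.136, -0.176, 0.001]
contact_force: [0.1, -0.2, -0.3]
gripper_width: 0.0005
```

Run:
```python
from h import *
go([.5075,.0003,.034],np.radians(6.3))
```

```text
t 7.75 tcp [0.506  0.0025 0.0499] F [ 0.1 -0.2 -0.3] w 0.0005
offset [0.031 0.058 0.397] dist 0.016113512684030162
twist [-0.03  0.05  0.13]
```

Call:
drive_tool(
  offset=[
    [0.03,0.05,0.2],
    [0,0,0.15],
    [0,0,0.07],
  ],
  twist=[
    [0,0,0],
    [0,0,0],
    [0,0,0],
  ],
)

```text
time_s: 8.05
tool_pos: [0.5084, -0.0004, 0.0324]
orientation: [-3.136, -0.175, 0.0]
contact_force: [-0.6, 0.0, 0.3]
gripper_width: 0.0007
```

Call:
drive_tool(
  offset=[
    [0,0,0.07],
    [0,0,0.07],
  ],
  twist=[
    [0,0,0],
    [0,0,0],
  ],
)

```text
time_s: 8.25
tool_pos: [0.5086, -0.0009, 0.0265]
orientation: [-3.136, -0.173, 0.0]
contact_force: [-0.9, 1.4, 2.5]
gripper_width: 0.0004
```

Call:
drive_tool(
  offset=[
    [0,0,0.07],
  ],
  twist=[
    [0,0,0],
  ],
)

```text
time_s: 8.35
tool_pos: [0.5088, -0.001, 0.0242]
orientation: [-3.136, -0.172, -0.0]
contact_force: [-9.7, 3.6, 46.2]
gripper_width: 0.0007
```

The end stop came at 0.024, as expected. Lifting and moving to the bar.

Call:
drive_tool(
  offset=[
    [0,0,-0.4],
    [0,0,-0.6],
    [0,0,0],
  ],
  twist=[
    [0,0,0],
    [0,0,0],
    [0,0,0],
  ],
)

```text
time_s: 8.65
tool_pos: [0.509, -0.0015, 0.065]
orientation: [-3.137, -0.171, -0.0]
contact_force: [0.5, -0.1, -0.2]
gripper_width: 0.0005
```

Run:
```python
from h import *
w=r.capture('wrist'); look(w,P[:4])
w=r.capture('scene'); look(w,P[:4])
go([.491,.150,.064],np.radians(6.3))
```

```text
rocker_ridge [ 0.535  -0.0755  0.0665] 0.9
round_key_top [0.5082 0.0013 0.0615] 0.55
bar_key_top [0.4902 0.152  0.0704] 0.89
square_key_top [0.4963 0.0746 0.0657] 0.86
rocker_ridge [ 0.5354 -0.0696  0.0626] 0.67
round_key_top [5.104e-01 5.000e-04 5.650e-02] 0.78
bar_key_top [0.4875 0.1478 0.0656] 0.85
square_key_top [0.4989 0.0768 0.0653] 0.7
t 9.15 tcp [ 0.5076 -0.0012  0.0626] F [ 0.3 -0.3  0.7] w 0.0006
offset [-1.000e-03 -3.803e+00 -2.900e-02] dist 0.15213250192895753
twist [-0.09  0.24 -0.04]
```

Call:
drive_tool(
  offset=[
    [0,-0.9,-0.1],
    [0,-0.9,0],
    [0,-0.9,0],
    [0,-0.9,0],
    [0,0,0],
    [0,0,0],
  ],
  twist=[
    [0,0.2,0],
    [0,0,0],
    [0,0,0],
    [0,0,0],
    [0,0,0],
    [0,0,0],
  ],
)

```text
time_s: 9.75
tool_pos: [0.4919, 0.1463, 0.0659]
orientation: [-3.136, -0.168, 0.001]
contact_force: [0.2, -0.6, -0.4]
gripper_width: 0.0005
```

Run:
```python
from h import *
w=r.capture('wrist'); look(w,P[1:4])
go([.4905,.1500,.040],np.radians(6.3))
```

```text
round_key_top [ 0.5076 -0.0009  0.0605] 0.59
bar_key_top [0.4896 0.1516 0.0675] 0.78
square_key_top [0.4952 0.0736 0.0665] 0.9
t 9.95 tcp [0.4922 0.1449 0.066 ] F [-0.2 -0.3  0.6] w 0.0005
offset [-0.028 -0.129  0.65 ] dist 0.026552767768794415
twist [-0.08  0.05 -0.33]
```

Call:
drive_tool(
  offset=[
    [-0.03,-0.13,0.3],
    [0,0,0.3],
    [0,0,0],
  ],
  twist=[
    [0,0,-0.3],
    [0,0,0],
    [0,0,0],
  ],
)

```text
time_s: 10.25
tool_pos: [0.4906, 0.1486, 0.0399]
orientation: [-3.136, -0.168, 0.001]
contact_force: [0.1, -0.9, 0.1]
gripper_width: 0.0005
```

Call:
drive_tool(
  offset=[
    [0,-0.03,0.13],
    [0,0,0.07],
    [0,0,0.04],
  ],
  twist=[
    [0,0,0],
    [0,0,0],
    [0,0,0],
  ],
)

```text
time_s: 10.55
tool_pos: [0.4903, 0.1496, 0.029]
orientation: [-3.136, -0.167, 0.003]
contact_force: [-0.2, 0.4, 2.8]
gripper_width: 0.0006
```

Call:
drive_tool(
  offset=[
    [0,0,0.07],
    [0,0,0.06],
    [0,0,0.03],
    [0,0,0.03],
    [0,0,0.03],
    [0,0,0.03],
  ],
  twist=[
    [0,0,0],
    [0,0,0],
    [0,0,0],
    [0,0,0],
    [0,0,0],
    [0,0,0],
  ],
)

```text
time_s: 11.15
tool_pos: [0.4906, 0.1496, 0.0259]
orientation: [-3.136, -0.168, -0.005]
contact_force: [-5.5, -1.4, 19.4]
gripper_width: 0.0005
```

Call:
drive_tool(
  offset=[
    [0,0,0.03],
    [0,0,-0.5],
    [0,0,-0.8],
    [0,0,-0.8],
    [0,0,-0.8],
    [0,0,0],
    [0,0,0],
  ],
  twist=[
    [0,0,0],
    [0,0,0],
    [0,0,0],
    [0,0,0],
    [0,0,0],
    [0,0,0],
    [0,0,0],
  ],
)

```text
time_s: 11.85
tool_pos: [0.4904, 0.1493, 0.1462]
orientation: [-3.135, -0.169, -0.009]
contact_force: [-0.2, 0.1, 0.4]
gripper_width: 0.0009
```

Run:
```python
from h import *
s=r.get_state(); print(s['tool_pos'],s['contact_force'])
w=r.capture('wrist'); look(w,P[:4])
w=r.capture('scene'); look(w,P)
cv2.imwrite('pics/z.png',cv2.resize(w['img'][110:310,130:370],(720,600))[:,:,::-1])
```

```text
[0.49040804 0.14934677 0.14624126] [-0.23851415  0.13258087  0.44268332]
rocker_ridge [ 0.5312 -0.0744  0.0689] 0.82
round_key_top [ 5.101e-01 -4.000e-04  5.980e-02] 0.95
bar_key_top [0.4922 0.1513 0.0677] 0.8
square_key_top [0.4925 0.0738 0.0663] 0.69
rocker_ridge [ 0.5357 -0.0683  0.0622] 0.58
round_key_top [ 0.5087 -0.0015  0.0564] 0.52
bar_key_top [0.4883 0.1505 0.0649] 0.82
square_key_top [0.5    0.0781 0.0675] 0.54
console [0.5291 0.0407 0.0038] 0.7
bush [0.5979 0.1013 0.0444] 0.65
lens [0.3733 0.1558 0.    ] 0.59
```

View pics/z.png

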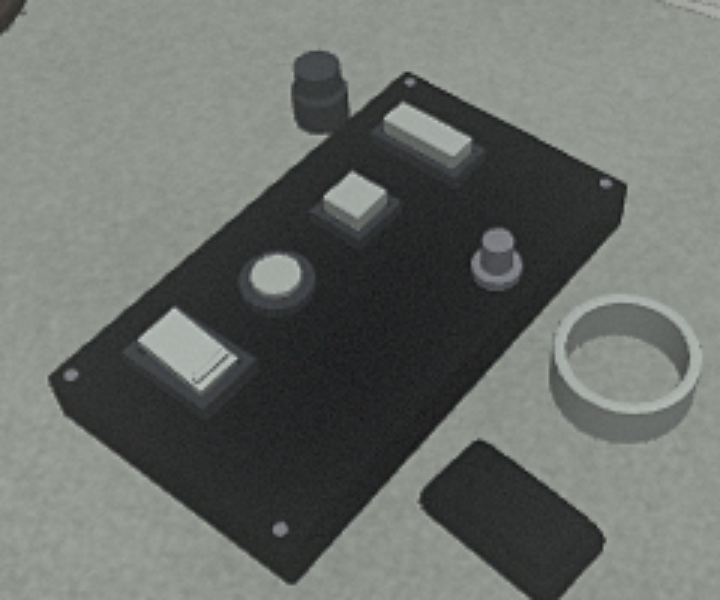

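The final view shows the rocker with its ridge end down at (205,365), the round key sunk at (277,275), the bar up at (428,130) and the square key up at (356,200). The bush, lens, tape and mouse are undisturbed, and the gripper is clear.

```bash
python3 -c "
from workcell import r; print(r.sign_off())"
```

```text
the job is handed in; nothing more can be done
None
```

I switched the lamp rocker on, pushed the round key in, then pressed the bar key, held it about half a second and released it, in that order. The job was handed in at about 12 s on the robot's clock, with the gripper clear.

- **Rocker:** the ridge end moved about 7 mm down to its end stop, where the wrist force reached about 57 N.
- **Round key:** it went in to its end stop at about 46 N and stayed in. In the last views its top was measured at 56–60 mm, where 60 mm is fully in.
- **Bar key:** I held it on its stop for about 0.5 s at about 19 N, judged from the force and height at the end of the press. It came back up, and its top was measured at 65–68 mm where 67 mm is up.
- **Left alone:** the square key was up, and the bush, lens, tape roll and mouse looked undisturbed in the last picture.

**What disagreed:**
- The shut fingertips turned out to be about 35 mm above the reported TCP. I found this from the pictures and from where contact came, and pressed by force and travel instead.
- The last wrist-camera estimate put the ridge top at 69 mm, between off (72 mm) and on (65 mm). The scene camera gave 62 mm. The hard stop and the pictures both show the rocker fully on.

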